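Lock the compass carrier to the calibration rail with a quarter-turn thumbscrew

TASK

Take the thumbscrew out of its wooden stand, put its foot through the slot in the brass compass carrier, and slide the carrier along its rail until you feel the hidden slot underneath line up. Then press the screw gently down through both against its spring, turn it a quarter turn so that it stays locked down, and let go. Do not force the screw against the plate, and leave the other things on the table where they are.

Things in the scene. Friction and masses are not known exactly. Their poses are not given: they have to be found in the camera images.
- screw: Loose steel quarter-turn thumbscrew, 50 to 80 g, upright in the wooden stand, collar resting on it. Origin: centre of the underside of its foot; z up the screw. Upward: T foot bar 20 mm (x) by 7 mm (y), z 0 to 5; round shank 7 mm across, z 5 to 20.5; round collar 24 mm across, z 20.5 to 24.5; flat wing head, z 24.5 to 48.5.
- wing (a point): Centre of the thumbscrew's wing head, 36.5 mm above the screw's origin, same axes. The wing is 8 mm (x) by 26 mm (y), 24 mm high, so it stands square across the foot bar. Grip it across its 8 mm thickness (fingers closing along the screw's x).
- stand: Fixed mahogany block 70 x 70 mm, 28 mm high, in which the thumbscrew waits. A slot 23 mm (x) by 9 mm (y) goes through it. Origin: centre of the underside.
- rail: Fixed wood and brass slide rail, 260 mm long (y), 90 mm wide (x), 32.5 mm high. Origin: centre of the underside; the carrier slides along y. Hidden in it, under the carrier, lies a steel plate 6 mm thick, flat top at z = 26 mm, with one slot 23 mm (x) by 9 mm (y) at x = 0. Below the plate is free room for the screw's foot bar to turn either way.
- search_mid (a point): Fixed point of the rail (x 0, y 33, z 26 mm there; same axes), on the hidden plate's top at rest. The slot's centre is within 11 mm of it along y, different every time: feel for it. The plate is spring-backed: pressed, it sinks up to 4 mm, 1 N plus 2.5 N per mm, then is solid. In the slot, 2 mm below the top, a plunger 8 mm across gives way at 1.5 N; 4.5 N with the screw home.
- carrier_slot (a point): Mouth centre of the carrier's slot at the plate's top face; axes as the rail's. Carrier: brass plate 64 (x) by 185 mm (y), 6 mm thick, top 32.5 mm over the rail's underside, reaching 60 mm to +y and 125 mm to -y of the slot. Slot: 23 mm (x) by 9 mm (y), through. With its foot bar along x the screw passes; it is home when its collar meets the carrier, origin 12 mm over the rail's underside.
- compass (a point): Top centre of the silver compass in its gimbal ring, 68 mm across and 17 mm high, fixed on the carrier 90 mm to -y of the slot. About the screw: turned a quarter (wing across the rail, foot bar along y) it is caught under the hidden plate and, let go, its spring lifts it 3 mm, so its origin ends 15 mm over the rail's underside; unturned it pops up again.
- carrier (a joint): Position of the carrier along its rail, 0 to 0.060 m, growing to the rail's +y; the slot is at this y in the rail's frame. Friction about 1.5 N; it stays where it is left. It can be pushed along, or dragged by the screw in its slot.
- box: Fixed open mahogany box with a compass in it, 160 x 220 mm, 60 mm high, its open lid standing to 210 mm. A bystander. Origin: centre of the underside.
- disc: Loose black ebony reference disc, 60 mm across, 12 mm thick. A bystander. Origin: centre of the underside.
- ring: Loose brass gimbal ring lying flat, 70 mm outside, 56 mm inside, 8 mm high. A bystander. Origin: centre of the underside.
- driver: Loose small steel screwdriver lying on the table, 120 mm long. A bystander. Origin under its middle, x along it towards the tip.

How it is judged:
By the outcome, as a careful person would: the job done as asked, in the order asked, and still so for the second after the job is handed in, with the robot touching nothing.
It also fails if it takes over 51 s, if anything falls off the work surface, if the arm or the gripper's body presses on something with over 40 N, if the wrist force passes 120 N, or if a joint passes its speed limit or range.

ROBOT

A 6-joint arm with a two-finger parallel gripper is mounted at the origin on the work surface. World frame = base frame: x ahead of the robot, y to its left, z up, the work surface at z = 0. Lengths are in m, angles in rad, forces in N, time in s.
With the tool pointing down it reaches from about 0.3 to 0.75 m from the base axis. Payload 8.5 kg.
Tool frame: the origin (TCP) lies between the finger pads; the fingertips stand 22 mm ahead of it and the grasp point (between the pads) lies 3 mm ahead of it; z points along the fingers, y is the line along which they close (so a half turn about z gives the same grasp; the last joint's range is limited). The gripper opens to 88 mm and grips with 3 to 60 N. Pads are 18 mm wide; open, the fingers measure 123 mm over their backs; the gripper's body (75 mm by 187 mm) begins 45 mm behind the grasp point.
Start: joints at [0.997, 0.381, 1.297, -0, 1.464, -0.215], TCP at [0.193, 0.515, 0.261] pointing down, gripper open.
Joint ranges: [-3.11, 3.11], [-0.89, 2.33], [0.22, 2.48], [-1.42, 4.56], [0.17, 2.85], [-2.88, 2.88]. Speed limits (rad/s): [2.39, 2.39, 3.14, 3.14, 3.14, 3.14].

INTERFACE

Orientations are given as [roll, pitch, yaw] about the fixed x, y, z axes, in that order (R = Rz(yaw) Ry(pitch) Rx(roll)).
In Python, from cell import r, get_image, job_done gives the robot as it stands.
- The arm moves only by the tool drive_tool, never from a script. Its arguments are lists of equal length, an entry for each row: "turn": the turn, a rotation vector about the tool's x, y, z in rad, a list of three; "travel": the shift along the tool's x, y, z in cm, a list of three; "jaw": the opening, from 0 (shut) to 1 (fully open). A call has 1 to 5 rows; each row is the pose to reach, as a shift and turn from the pose commanded when the call began, along the tool's axes at that moment; what a row does not reach only later rows make up. A row lasts 1/12 s, in which the tool goes at most 41.7 mm and 7.16 degrees, less where a joint would pass 70% of its speed; a pose out of reach is approached as far as the arm can. A call with a gripper value outside its range is refused whole. The fingers move at their own pace and stop on an object; "grip_force" is the grip in N (left out, the last holds). Time passes only in rows, so rows that repeat a pose let the fingers close. It gives the time, the measured TCP pose, the force, the opening and the grip force at its end, in the units of the state.
- r.observe(): the state, without advancing time (a new reading comes with each control period).
- get_image(name): name is "scene" or "top" or "wrist"; returns a dict with "image" (384x512x3 uint8, blue, green, red), "intrinsics" (3x3 intrinsics, pixels), "rvec" (rotation vector, rad) and "tvec" (3), from world to camera coordinates, as OpenCV has them; the wrist camera has in their place "mount" (4x4, takes a point from camera to tool coordinates, whose origin is the TCP and whose axes are the flange's). Camera axes: x right, y down, z forward; pixel columns grow to the right and rows downward; lengths in m; the calibration is good to about 2 mm. The wrist camera is an equidistant fisheye: a pixel r from the principal point sees the ray r / f radians off the axis. A picture is of the moment at which its call begins: read the wrist's pose just before it. There is no depth.
- job_done(): hands the job in; it is judged then, once.
The state is a dict: "time_s": time; "qpos": joint angles; "qvel": joint speeds; "effort": joint torques, N m; "position": TCP position; "tcp_rot": TCP orientation; "force": force on the tool from outside, world axes, zero at the start; "ft_torque": the same for the moment, N m; "gripper_width": finger opening in m; "gripper_force": force on a finger pad.
Only numpy, scipy, OpenCV 4.12 (cv2) and the standard library are available. Lean on these libraries where they do the work, as an engineer would, in place of code of your own. Each camera call takes 0.05 s, during which the arm holds its last target. There are 200 camera calls.

## Working session

There is one attempt and no reset: what is moved stays moved. The work goes in short steps, Python scripts to look and compute and a tool call to move; the robot and the scene stay as the last step left them, time stands still between calls to the robot, and variables do not carry over. Pictures are saved under pics/ and viewed, at most 10 in all, crops included, and the job is handed in when it is done.

Besides the shell and the picture viewer there is one more tool, called as a command line: name --argument value ..., lists and objects as JSON in quotes. drive_tool: Moves the arm, as the interface text tells. Its arguments: {"type":"object","properties":{"turn":{"type":"array","items":{"type":"array","items":{"type":"number"}}},"travel":{"type":"array","items":{"type":"array","items":{"type":"number"}}},"jaw":{"type":"array","items":{"type":"number"}},"grip_force":{"type":"number"}},"required":["turn","travel","jaw"]}

```bash
ls; mkdir -p pics; python3 - <<'E'
from cell import r,get_image
import cv2,numpy as np
s=r.observe();print({k:np.round(v,4).tolist() for k,v in s.items()})
for n in("scene","top"):
    d=get_image(n);cv2.imwrite(f"pics/{n}0.png",d["image"])
    np.savez(f"{n}.npz",**d)
    print(n,d["intrinsics"],d["rvec"],d["tvec"])
d=get_image("wrist");print(d["mount"],d["intrinsics"])
a=[np.load(f"{n}.npz")["image"] for n in("scene","top")]
E
```

```text
pics
{'time_s': 0.0, 'qpos': [0.9967, 0.3812, 1.2983, -0.0, 1.4636, -0.2153], 'qvel': [0.0006, 0.0014, 0.0018, -0.0004, -0.0017, 0.0013], 'effort': [-0.0018, -43.7915, -22.4556, 0.0713, 0.0354, -0.0001], 'position': [0.193, 0.5147, 0.2601], 'tcp_rot': [-3.1402, -0.0003, 2.7828], 'force': [-0.1444, 0.5095, -0.0862], 'ft_torque': [0.0344, -0.0149, 0.0301], 'gripper_force': 0.0, 'gripper_width': 0.0881}
scene [[373.18139946   0.         249.90616616]
 [  0.         373.18139946 195.14727553]
 [  0.           0.           1.        ]] [ 2.13725295  1.34541891 -0.48233027] [-0.31327547 -0.30455056  1.26051098]
top [[425.59659747   0.         258.31575827]
 [  0.         425.59659747 194.07182061]
 [  0.           0.           1.        ]] [ 2.16613671 -2.17566018  0.11891287] [0.09283792 0.54262164 1.26540133]
[[-9.69423227e-04 -9.51338491e-01 -3.08146291e-01  7.91121778e-02]
 [ 9.99999425e-01 -7.81218249e-04 -7.34130793e-04 -8.44520286e-04]
 [ 4.57677375e-04 -3.08146826e-01  9.51338701e-01 -1.23273106e-01]
 [ 0.00000000e+00  0.00000000e+00  0.00000000e+00  1.00000000e+00]] [[297.31863964   0.         255.56117961]
 [  0.         297.31863964 185.42991617]
 [  0.           0.           1.        ]]
```

View pics/top0.png

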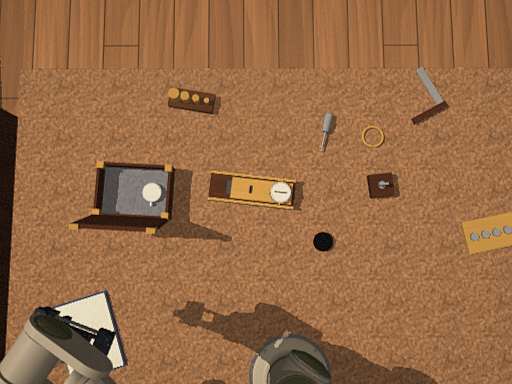

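View pics/scene0.png

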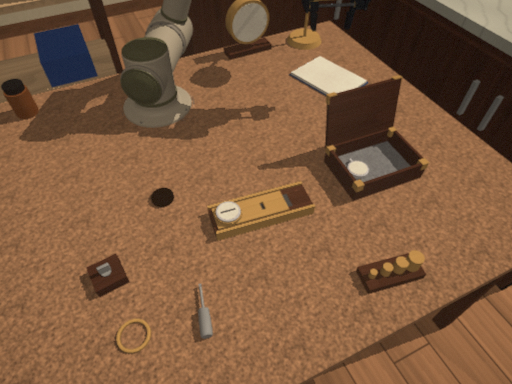

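The top picture shows the stand with the screw at about (381,186), the rail centre at about (252,190), the carrier slot at (251,189) and the compass at (281,192), so rail +y points image-left. The scene picture agrees: stand at (108,275), carrier slot at (263,206). Next I cast rays for estimates.

```bash
cat > h.py <<'E'
import cv2,numpy as np
from scipy.spatial.transform import Rotation as Ro
from cell import r,get_image
def ray_fixed(d,uv):
    R=cv2.Rodrigues(np.asarray(d["rvec"],float))[0];t=np.asarray(d["tvec"],float).ravel()
    n=np.c_[(np.asarray(uv,float)-[d["intrinsics"][0,2],d["intrinsics"][1,2]])/d["intrinsics"][0,0],np.ones(len(uv))]
    return -R.T@t,n@R
def tool():
    s=r.observe();return np.array(s["position"]),Ro.from_euler("xyz",s["tcp_rot"]).as_matrix()
def ray_wrist(d,pR,uv):
    p,R=pR;K=d["intrinsics"];q=np.asarray(uv,float)-[K[0,2],K[1,2]]
    a=np.linalg.norm(q,axis=1)/K[0,0];ph=np.arctan2(q[:,1],q[:,0])
    c=np.c_[np.sin(a)*np.cos(ph),np.sin(a)*np.sin(ph),np.cos(a)]
    M=np.asarray(d["mount"]);return p+R@M[:3,3],c@(R@M[:3,:3]).T
def plane(o,v,z): return o+v*((z-o[2])/v[:,2])[:,None]
def px_wrist(d,pR,P):
    p,R=pR;K=d["intrinsics"];M=np.asarray(d["mount"])
    c=((np.atleast_2d(P)-p)@R-M[:3,3])@M[:3,:3]
    a=np.arctan2(np.hypot(c[:,0],c[:,1]),c[:,2]);ph=np.arctan2(c[:,1],c[:,0])
    return np.c_[K[0,2]+K[0,0]*a*np.cos(ph),K[1,2]+K[0,0]*a*np.sin(ph)]
E
python3 - <<'E'
from h import *
d=dict(np.load("top.npz"));im=d["image"]
hsv=cv2.cvtColor(im,cv2.COLOR_BGR2HSV)
g=im.max(2)
def rect(m,x0,y0,x1,y1,z,nm):
    k=np.zeros_like(m);k[y0:y1,x0:x1]=m[y0:y1,x0:x1]
    c=max(cv2.findContours(k.astype(np.uint8),0,1)[0],key=cv2.contourArea).reshape(-1,2)
    P=plane(*ray_fixed(d,c),z)[:,:2].astype(np.float32)
    print(nm,cv2.minAreaRect(P))
rect((g<75),355,165,405,210,.028,"stand")
rect((hsv[...,0]>14)&(hsv[...,0]<32)&(hsv[...,1]>110)&(g>130),195,160,310,220,.0325,"brass")
rect(g<60,235,180,265,200,.0325,"slot")
rect((hsv[...,1]<60)&(g>150),265,175,300,210,.05,"compass")
rect((hsv[...,1]<70)&(g>90),368,172,396,200,.07,"wing")
for nm,uv,z in(("stand",[381,186],.028),("slot",[251,189],.0325),("comp",[281,192],.0495),("wing",[383,184],.07)):
    print(nm,plane(*ray_fixed(d,[uv]),z))
x=cv2.resize(im[155:225,195:415],None,fx=3.6,fy=3.6,interpolation=2);cv2.imwrite("pics/c1.png",x)
E
```

```text
stand ((0.566511332988739, -0.27126428484916687), (0.07143381237983704, 0.05319959670305252), 6.308441162109375)
brass ((0.557863175868988, 0.11090824753046036), (0.2612665891647339, 0.09261763840913773), 83.16707611083984)
slot ((0.5581073760986328, 0.11410343647003174), (0.003033294342458248, 0.018308762460947037), 89.84793853759766)
compass ((0.5475058555603027, 0.02498583123087883), (0.05923174321651459, 0.05743022263050079), 44.523468017578125)
wing ((0.5684229731559753, -0.2766117751598358), (0.021457169204950333, 0.030474361032247543), 37.88768768310547)
stand [[ 0.56622692 -0.28378094  0.028     ]]
slot [[0.5580924  0.11258905 0.0325    ]]
comp [[0.54672662 0.02272896 0.0495    ]]
wing [[ 0.5670225  -0.27742426  0.07      ]]
```

View pics/c1.png

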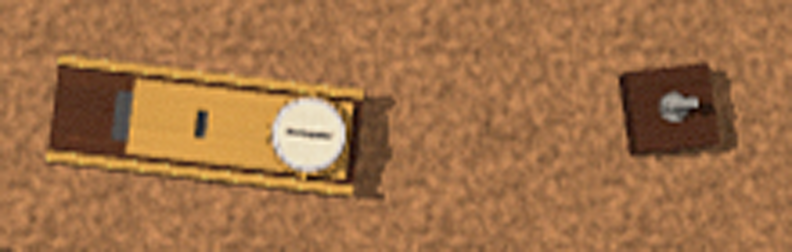

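Rail: 261×93 mm rectangle at (0.558, 0.111), yaw about −6.8°, carrier near joint position 0. The stand is near (0.567, −0.28), yaw about 6°. Now I go above the stand for a close look.

drive_tool --turn '[[0, 0, 0], [0, 0, 0], [0, 0, 0], [0, 0, 0], [0, 0, 0]]' --travel '[[-3.1, -3.1, 0], [-6.3, -6.1, 0], [-9.4, -9.2, 0], [-12.6, -12.2, 0], [-15.7, -15.3, 0]]' --jaw '[1, 1, 1, 1, 1]'

```text
time_s: 0.57
position: [0.282, 0.3247, 0.2606]
tcp_rot: [-3.141, -0.0, 2.784]
force: [1.0, 0.4, 0.9]
gripper_width: 0.0885
gripper_force: 0.0
```

drive_tool --turn '[[0, 0, 0], [0, 0, 0], [0, 0, 0], [0, 0, 0], [0, 0, 0]]' --travel '[[-3.1, -3.1, 0], [-6.3, -6.1, 0], [-9.4, -9.2, 0], [-12.6, -12.2, 0], [-15.7, -15.3, 0]]' --jaw '[1, 1, 1, 1, 1]'

```text
time_s: 0.98
position: [0.3709, 0.1361, 0.2608]
tcp_rot: [3.141, 0.0, 2.783]
force: [1.7, 0.6, -0.6]
gripper_width: 0.088
gripper_force: 0.0
```

drive_tool --turn '[[0, 0, 0], [0, 0, 0], [0, 0, 0], [0, 0, 0], [0, 0, 0]]' --travel '[[-3.1, -3.1, 0], [-6.3, -6.1, 0], [-9.4, -9.2, 0], [-12.6, -12.2, 0], [-15.7, -15.3, 0]]' --jaw '[1, 1, 1, 1, 1]'

```text
time_s: 1.4
position: [0.4596, -0.0526, 0.2607]
tcp_rot: [3.141, -0.0, 2.782]
force: [0.4, 1.0, 0.6]
gripper_width: 0.0883
gripper_force: 0.0
```

drive_tool --turn '[[0, 0, 0], [0, 0, 0], [0, 0, 0], [0, 0, 0], [0, 0, 0]]' --travel '[[-3.1, -3.1, 0], [-6.3, -6.1, 0], [-9.4, -9.2, 0], [-12.6, -12.2, 0], [-15.7, -15.3, 0]]' --jaw '[1, 1, 1, 1, 1]'

```text
time_s: 1.82
position: [0.5484, -0.241, 0.2604]
tcp_rot: [3.141, -0.001, 2.782]
force: [0.5, 0.4, 0.0]
gripper_width: 0.0881
gripper_force: 0.0
```

drive_tool --turn '[[0, 0, 0.12], [0, 0, 0.24], [0, 0, 0.36], [0, 0, 0.48], [0, 0, 0.6]]' --travel '[[0, 0, 2], [0, 0, 4], [0, 0, 6], [0, 0, 8], [0, 0, 10]]' --jaw '[1, 1, 1, 1, 1]'

```text
time_s: 2.23
position: [0.5478, -0.2389, 0.1595]
tcp_rot: [-3.141, -0.001, 2.177]
force: [-0.6, -1.1, -0.1]
gripper_width: 0.0881
gripper_force: 0.0
```

drive_tool --turn '[[0, 0, 0.12], [0, 0, 0.24], [0, 0, 0.36], [0, 0, 0.48], [0, 0, 0.51]]' --travel '[[0, 0, 1], [0, 0, 2], [0, 0, 3], [0, 0, 3], [0, 0, 3]]' --jaw '[1, 1, 1, 1, 1]'

```text
time_s: 2.65
position: [0.5477, -0.2387, 0.1298]
tcp_rot: [-3.14, -0.001, 1.667]
force: [-0.0, -0.1, 0.7]
gripper_width: 0.0881
gripper_force: 0.0
```

```bash
python3 - <<'E'
from h import *
import pickle
pR=tool();d=get_image("wrist");cv2.imwrite("pics/w1.png",d["image"]);pickle.dump((pR,d),open("w1.pkl","wb"))
print(px_wrist(d,pR,[[.567,-.279,.028],[.567,-.279,.056]]))
E
```

```text
[[273.26429022 238.7646094 ]
 [275.11936411 255.75814841]]
```

View pics/w1.png

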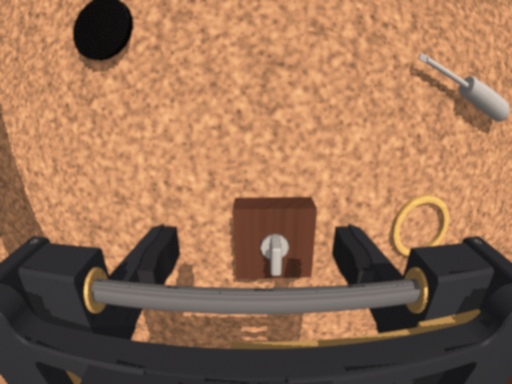

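The wrist view shows the stand at px (235–313, 199–278), with the screw's collar at about (275,247) and the wing running up-down in the image, about (276,258). So the wing lies along world y, and the fingers already close across it. I take a zoomed crop for exact pixels.

```bash
python3 - <<'E'
from h import *
import pickle
pR,d=pickle.load(open("w1.pkl","rb"));im=d["image"]
hsv=cv2.cvtColor(im,cv2.COLOR_BGR2HSV)
m=((hsv[...,1]<60)&(hsv[...,2]>110)).astype(np.uint8);k=np.zeros_like(m);k[225:285,250:300]=m[225:285,250:300]
for row in range(230,280,3):
    c=np.flatnonzero(k[row]); print(row,(c.min(),c.max(),len(c)) if len(c) else None)
cv2.imwrite("pics/c2.png",cv2.resize(im[190:285,225:325],None,fx=6,fy=6,interpolation=2))
E
```

```text
230 None
233 None
236 (np.int64(267), np.int64(282), 16)
239 (np.int64(264), np.int64(285), 22)
242 (np.int64(262), np.int64(287), 26)
245 (np.int64(261), np.int64(288), 28)
248 (np.int64(261), np.int64(288), 28)
251 (np.int64(261), np.int64(287), 26)
254 (np.int64(263), np.int64(285), 22)
257 (np.int64(271), np.int64(282), 12)
260 (np.int64(271), np.int64(281), 11)
263 (np.int64(271), np.int64(281), 11)
266 (np.int64(271), np.int64(281), 11)
269 (np.int64(271), np.int64(281), 11)
272 (np.int64(271), np.int64(280), 10)
275 (np.int64(272), np.int64(278), 7)
278 None
```

View pics/c2.png

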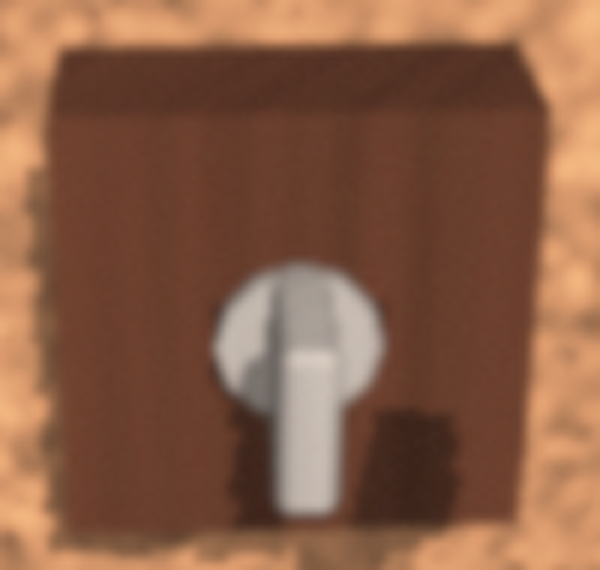

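The crop shows the wing's top face at crop px (282–338, 350–515), the collar centred at (300,343), and the stand top's corners at (50,113), (547,108), (515,523), (68,530).

```bash
python3 - <<'E'
from h import *
import pickle
pR,d=pickle.load(open("w1.pkl","rb"))
f=lambda L,z:plane(*ray_wrist(d,pR,np.array(L,float)/6+[225,190]),z)
W=f([(281,350),(338,350),(339,515),(275,515)],.056);C=f([(300,343),(215,345),(385,345)],.032);S=f([(50,113),(547,108),(515,523),(68,530)],.028)
print("wing",W.mean(0),np.linalg.norm(np.diff(W,axis=0),axis=1));a=W[0]+W[1]-W[2]-W[3];print("wing y yaw",np.degrees(np.arctan2(a[1],a[0]))-90)
print("collar",C[0],np.linalg.norm(C[1]-C[2]))
print("stand",S.mean(0),np.linalg.norm(np.diff(S,axis=0),axis=1));a=S[0]+S[1]-S[2]-S[3];print(np.degrees(np.arctan2(a[1],a[0]))-90);a=S[1]+S[2]-S[0]-S[3];print(np.degrees(np.arctan2(a[1],a[0])))
c=S.mean(0);p,R=pR
print("tcp",p,"tool shift cm to wing",(W.mean(0)-p)@R*100,"to collar",(C[0]-p)@R*100,"stand",(c-p)@R*100)
E
```

```text
wing [ 0.56877041 -0.28511429  0.056     ] [0.00726028 0.02588777 0.00858366]
wing y yaw 6.5656829993939425
collar [ 0.56899611 -0.2848864   0.032     ] 0.02425417262271013
stand [ 0.56890521 -0.28569886  0.028     ] [0.06846512 0.06986855 0.0690208 ]
6.093291204990834
5.822385082888721
tcp [ 0.54770063 -0.23874796  0.12976203] tool shift cm to wing [-4.82631859  1.6653466   7.36745304] to collar [-4.80889838  1.69361484  9.76743766] stand [-4.88942195  1.67740546 10.16735865]
```

Sizes all agree (26×8 wing, 24 mm collar, 70 mm stand): screw at (0.5689, −0.2850), yaw about 6°. I go down with the fingertips about 2.5 mm above the collar and grip.

drive_tool --turn '[[0, 0, -0.01], [0, 0, -0.01], [0, 0, -0.01], [0, 0, -0.01], [0, 0, -0.01]]' --travel '[[-2.4, 0.8, 0], [-4.8, 1.68, 1], [-4.8, 1.68, 4], [-4.8, 1.68, 6.5], [-4.8, 1.68, 7.3]]' --jaw '[0.7, 0.5, 0.4, 0.4, 0.4]'

```text
time_s: 3.12
position: [0.5682, -0.2843, 0.0539]
tcp_rot: [-3.137, -0.004, 1.683]
force: [-0.2, 0.3, -0.6]
gripper_width: 0.0572
gripper_force: 0.0
```

drive_tool --turn '[[0, 0, 0], [0, 0, 0], [0, 0, 0], [0, 0, 0], [0, 0, 0]]' --travel '[[0, 0, 0], [0, 0, 0], [0, 0, 0], [0, 0, 0], [0, 0, 0]]' --jaw '[0.3, 0.2, 0.1, 0, 0]' --grip_force 25

```text
time_s: 3.53
position: [0.57, -0.2851, 0.0591]
tcp_rot: [3.14, 0.001, 1.683]
force: [0.1, -0.9, 0.5]
gripper_width: 0.0239
gripper_force: 0.0
```

drive_tool --turn '[[0, 0, 0], [0, 0, 0], [0, 0, 0], [0, 0, 0], [0, 0, 0]]' --travel '[[0, 0, 0], [0, 0, 0], [0, 0, 0], [0, 0, 0], [0, 0, 0]]' --jaw '[0, 0, 0, 0, 0]'

```text
time_s: 3.95
position: [0.5697, -0.285, 0.0582]
tcp_rot: [3.141, 0.0, 1.683]
force: [-1.8, 0.2, 4.6]
gripper_width: 0.0077
gripper_force: 25.0
```

drive_tool --turn '[[0, 0, 0], [0, 0, 0], [0, 0, 0], [0, 0, 0], [0, 0, 0]]' --travel '[[0, 0, -0.5], [0, 0, -1.5], [0, 0, -4], [0, 0, -7], [0, 0, -9]]' --jaw '[0, 0, 0, 0, 0]'

```text
time_s: 4.37
position: [0.57, -0.2852, 0.1509]
tcp_rot: [3.14, 0.002, 1.683]
force: [0.8, -0.5, 0.1]
gripper_width: 0.0075
gripper_force: 25.0
```

drive_tool --turn '[[0, 0, 0], [0, 0, 0], [0, 0, 0]]' --travel '[[0, 0, 0], [0, 0, 0], [0, 0, 0]]' --jaw '[0, 0, 0]'

```text
time_s: 4.62
position: [0.5692, -0.2847, 0.1469]
tcp_rot: [-3.14, -0.001, 1.683]
force: [-0.0, 1.2, -0.4]
gripper_width: 0.0076
gripper_force: 25.0
```

```bash
python3 - <<'E'
from h import *
p,R=tool()
s=r.observe();print(s["force"],s["tcp_rot"],p)
y=np.radians(90-6.8); x,yy=.5582,.1130
print((np.array([x,yy,p[2]])-p)@R*100, y, s["tcp_rot"][2]-y)
E
```

```text
[-0.01702017  1.21379891 -0.40757283] [-3.14033907e+00 -1.16066674e-03  1.68279981e+00] [ 0.56916688 -0.28467179  0.14687254]
[39.64055381  3.35499503  0.04180374] 1.4521139376592822 0.23068587487527448
```

drive_tool --turn '[[0, 0, 0], [0, 0, 0], [0, 0, 0], [0, 0, 0], [0, 0, 0]]' --travel '[[3.5, 0.3, 0], [7, 0.7, 0], [10.5, 1.0, 0], [14, 1.3, 0], [17.5, 1.7, 0]]' --jaw '[0, 0, 0, 0, 0]'

```text
time_s: 5.03
position: [0.5659, -0.1075, 0.1462]
tcp_rot: [-3.139, -0.002, 1.682]
force: [0.9, -0.6, 0.1]
gripper_width: 0.0079
gripper_force: 25.0
```

drive_tool --turn '[[0, 0, 0.05], [0, 0, 0.1], [0, 0, 0.15], [0, 0, 0.2], [0, 0, 0.23]]' --travel '[[3.5, 0.3, 0], [7, 0.7, 0], [10.5, 1.0, 0.5], [14, 1.3, 1], [17, 1.7, 2]]' --jaw '[0, 0, 0, 0, 0]'

```text
time_s: 5.45
position: [0.564, 0.0638, 0.1269]
tcp_rot: [-3.14, -0.0, 1.451]
force: [0.5, -0.0, -0.6]
gripper_width: 0.0078
gripper_force: 25.0
```

drive_tool --turn '[[0, 0, 0], [0, 0, 0], [0, 0, 0], [0, 0, 0]]' --travel '[[0, 0, 0], [0, 0, 0], [0, 0, 0], [0, 0, 0]]' --jaw '[0, 0, 0, 0]'

```text
time_s: 5.78
position: [0.5649, 0.0605, 0.1275]
tcp_rot: [-3.141, 0.0, 1.452]
force: [-0.2, 0.2, -0.5]
gripper_width: 0.0076
gripper_force: 25.0
```

```bash
python3 - <<'E'
from h import *
import pickle
pR=tool();d=get_image("wrist");pickle.dump((pR,d),open("w2.pkl","wb"));s=r.observe()
print(pR[0],s["tcp_rot"],s["force"],px_wrist(d,pR,[[.5582,.1130,.0325]]))
cv2.imwrite("pics/w2.png",cv2.resize(d["image"][110:310,130:390],None,fx=3,fy=3,interpolation=2))
E
```

```text
[0.56489903 0.0605164  0.12750922] [-3.1413932e+00  1.5103775e-04  1.4514484e+00] [ 0.42326974 -0.17036542 -1.20598761] [[237.141461   129.81564247]]
```

View pics/w2.png

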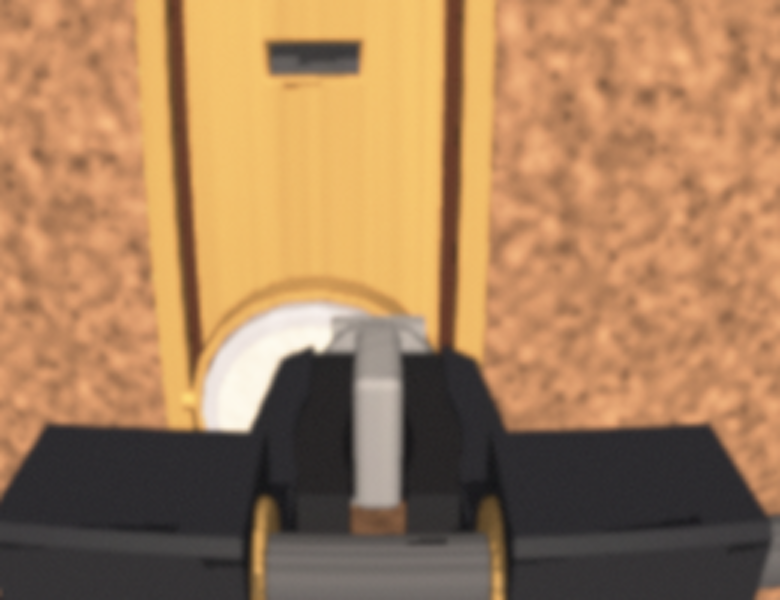

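The crop shows the carrier slot mouth at crop px (266,41)–(362,75), and the held screw with its foot's lower front edge at (332,317)–(425,317) and wing top at (354–402, 380–507). The screw looks square in the jaws.

```bash
python3 - <<'E'
from h import *
import pickle
pR,d=pickle.load(open("w2.pkl","rb"));p,R=pR
f=lambda L,z:plane(*ray_wrist(d,pR,np.array(L,float)/3+[130,110]),z)
S=f([(266,41),(362,40),(360,75),(270,75)],.0325);print("slot",S.mean(0),np.linalg.norm(np.diff(S,axis=0),axis=1))
E=f([(137,0),(495,0),(484,360),(165,360)],.0325)
a=S[1]-S[0]+S[2]-S[3];print("slot yaw",np.degrees(np.arctan2(a[1],a[0])))
a=E[0]-E[3];b=E[1]-E[2];print("rail yaw",[np.degrees(np.arctan2(v[1],v[0]))-90 for v in(a,b)],np.linalg.norm(E[1]-E[0]))
for off in(.0493,.0507):
    o=p[2]-off
    F=f([(332,317),(425,317)],o);W=f([(357,380),(402,380),(400,507),(354,507)],o+.0485)
    a=F[1]-F[0];yaw=np.degrees(np.arctan2(a[1],a[0]))
    print(off,"foot edge len",np.linalg.norm(a),"yaw",yaw,"foot centre in tool",((F.mean(0)-p)@R)*1e3-[3.5,0,0],"wing in tool",(W.mean(0)-p)@R*1e3,np.linalg.norm(np.diff(W,axis=0),axis=1))
print("slot in tool cm",(S.mean(0)-p)@R*100)
E
```

```text
slot [0.55652513 0.11366967 0.0325    ] [0.02359365 0.00871669 0.02227398]
slot yaw -7.0658361887423835
rail yaw [np.float64(-6.5204344489439165), np.float64(-6.546941039273079)] 0.08837641970787716
0.0493 foot edge len 0.019653827157190946 yaw -6.856443427528746 foot centre in tool [-0.56615595  1.09558082 49.29896291] wing in tool [1.21623693 0.98694458 0.79932522] [0.00704741 0.02463475 0.00778423]
0.0507 foot edge len 0.019813281999348103 yaw -6.856443427528784 foot centre in tool [-1.18449651  1.09723845 50.69907707] wing in tool [0.33677719 0.98802429 2.19948809] [0.00712694 0.02491276 0.00787207]
slot in tool cm [ 5.18005883 -1.45826899  9.50062542]
```

drive_tool --turn '[[0, 0, 0], [0, 0, 0], [0, 0, 0], [0, 0, 0], [0, 0, 0]]' --travel '[[2.5, -0.8, 0], [5.2, -1.57, 1], [5.2, -1.57, 3], [5.2, -1.57, 4], [5.2, -1.57, 4]]' --jaw '[0, 0, 0, 0, 0]'

```text
time_s: 6.25
position: [0.5546, 0.1142, 0.0858]
tcp_rot: [-3.138, 0.001, 1.452]
force: [-0.7, -0.2, -0.6]
gripper_width: 0.0078
gripper_force: 25.0
```

drive_tool --turn '[[0, 0, 0], [0, 0, 0], [0, 0, 0], [0, 0, 0]]' --travel '[[0, 0, 0], [0, 0, 0], [0, 0, 0], [0, 0, 0]]' --jaw '[0, 0, 0, 0]'

```text
time_s: 6.58
position: [0.5558, 0.1147, 0.0885]
tcp_rot: [3.14, -0.0, 1.452]
force: [-0.4, -0.2, -0.9]
gripper_width: 0.0077
gripper_force: 25.0
```

```bash
python3 - <<'E'
from h import *
import pickle
pR=tool();F=[]
for i in range(8):
    d=get_image("wrist");F.append(r.observe()["force"])
pickle.dump((pR,d),open("w3.pkl","wb"));s=r.observe()
print(pR[0],s["position"],s["tcp_rot"],np.mean(F,0),np.std(F,0))
cv2.imwrite("pics/w3.png",cv2.resize(d["image"][180:290,190:320],None,fx=5,fy=5,interpolation=2))
E
```

```text
[0.55576569 0.11466353 0.08846644] [0.55534341 0.11514842 0.08777978] [3.14158705e+00 1.67079225e-05 1.45288952e+00] [-0.06858781  0.153968   -0.67093009] [0.42881397 0.39700317 0.46907661]
```

View pics/w3.png

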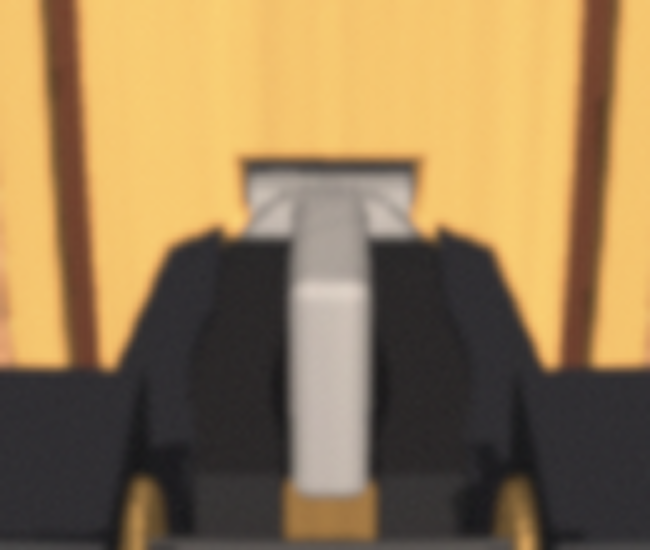

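Foot front-lower edge at crop (246,172)–(412,172); slot's +y mouth edge at (241,158)–(420,158). I compare the two at their own heights.

```bash
python3 - <<'E'
from h import *
import pickle
_,d=pickle.load(open("w3.pkl","rb"));pR=tool();p,R=pR
f=lambda L,z:((plane(*ray_wrist(d,pR,np.array(L,float)/5+[190,180]),z))-p)@R*1e3
S=f([(241,158),(420,158)],.0325);print("slot edge",S)
for off in(.0493,.0500,.0507):
    F=f([(246,172),(412,172)],p[2]-off);print(off,F, "slot centre - foot centre:",S.mean(0)-[4.5,0,0]-F.mean(0)+[3.5,0,0])
print(p)
E
```

```text
slot edge [[  3.19948237 -10.62237628  55.2796708 ]
 [  3.18014963  12.73966695  55.27980201]]
0.0493 [[ 3.81575926 -9.64560541 49.29988222]
 [ 3.79974537 11.36957385 49.30000022]] slot centre - foot centre: [-1.61793632  0.19666112  5.97979519]
0.05 [[ 3.51019485 -9.68833957 49.99988708]
 [ 3.49411601 11.41208287 50.00000556]] slot centre - foot centre: [-1.31233943  0.19677368  5.27979008]
0.0507 [[ 3.20463045 -9.73107372 50.69989195]
 [ 3.18848665 11.4545919  50.70001091]] slot centre - foot centre: [-1.00674255  0.19688624  4.57978497]
[0.55534341 0.11514842 0.08777978]
```

drive_tool --turn '[[0, 0, 0], [0, 0, 0], [0, 0, 0], [0, 0, 0], [0, 0, 0]]' --travel '[[-0.12, 0.02, 0], [-0.12, 0.02, 0.3], [-0.12, 0.02, 0.5], [-0.12, 0.02, 0.55], [-0.12, 0.02, 0.6]]' --jaw '[0, 0, 0, 0, 0]'

```text
time_s: 7.4
position: [0.5553, 0.1139, 0.0815]
tcp_rot: [-3.141, 0.0, 1.453]
force: [-1.3, 0.4, -0.4]
gripper_width: 0.0078
gripper_force: 25.0
```

drive_tool --turn '[[0, 0, 0], [0, 0, 0], [0, 0, 0]]' --travel '[[0, 0, 0.03], [0, 0, 0.06], [0, 0, 0.06]]' --jaw '[0, 0, 0]'

```text
time_s: 7.65
position: [0.5554, 0.1139, 0.0811]
tcp_rot: [-3.142, -0.0, 1.453]
force: [-0.3, 0.7, -0.1]
gripper_width: 0.0077
gripper_force: 25.0
```

drive_tool --turn '[[0, 0, 0], [0, 0, 0], [0, 0, 0]]' --travel '[[0, 0, 0.05], [0, 0, 0.1], [0, 0, 0.1]]' --jaw '[0, 0, 0]'

```text
time_s: 7.9
position: [0.5554, 0.1139, 0.0801]
tcp_rot: [-3.141, 0.0, 1.453]
force: [0.2, -0.1, -1.3]
gripper_width: 0.0076
gripper_force: 25.0
```

drive_tool --turn '[[0, 0, 0], [0, 0, 0], [0, 0, 0]]' --travel '[[0, 0, 0.05], [0, 0, 0.1], [0, 0, 0.1]]' --jaw '[0, 0, 0]'

```text
time_s: 8.15
position: [0.5554, 0.1139, 0.079]
tcp_rot: [-3.141, 0.0, 1.453]
force: [-0.3, -0.4, 0.1]
gripper_width: 0.0081
gripper_force: 25.0
```

```bash
cat >> h.py <<'E'
def feel(n=6):
    F=[];P=[]
    for i in range(n): get_image("wrist");s=r.observe();F.append(s["force"]);P.append(s["position"])
    print("t",round(s["time_s"],2),"F",np.round(np.mean(F,0),2),"P mm",np.round(np.mean(P,0)*1e3,2),"yaw",round(s["tcp_rot"][2],4))
E
python3 -c "
from h import *
feel()"
```

```text
t 8.45 F [ 0.1   0.27 -0.35] P mm [555.4  113.92  79.15] yaw 1.4528
```

The foot is inside the carrier slot with no contact force. I drag the carrier about 17 mm along and then find the plate height.

drive_tool --turn '[[0, 0, 0], [0, 0, 0], [0, 0, 0], [0, 0, 0], [0, 0, 0]]' --travel '[[0.2, 0, 0], [0.6, 0, 0], [1.0, 0, 0], [1.4, 0, 0], [1.7, 0, 0]]' --jaw '[0, 0, 0, 0, 0]'

```text
time_s: 8.87
position: [0.5575, 0.1314, 0.0792]
tcp_rot: [3.141, 0.0, 1.453]
force: [0.2, -2.0, -0.1]
gripper_width: 0.008
gripper_force: 25.0
```

drive_tool --turn '[[0, 0, 0], [0, 0, 0], [0, 0, 0], [0, 0, 0], [0, 0, 0]]' --travel '[[0, 0, 0], [0, 0, 0.1], [0, 0, 0.2], [0, 0, 0.2], [0, 0, 0.2]]' --jaw '[0, 0, 0, 0, 0]'

```text
time_s: 9.28
position: [0.5574, 0.1308, 0.0771]
tcp_rot: [-3.141, -0.0, 1.453]
force: [0.5, -0.7, -1.1]
gripper_width: 0.008
gripper_force: 25.0
```

```bash
python3 -c "
from h import *
feel(5)"
```

```text
t 9.53 F [ 0.17 -0.01 -0.74] P mm [557.42 130.74  77.15] yaw 1.4527
```

drive_tool --turn '[[0, 0, 0], [0, 0, 0], [0, 0, 0]]' --travel '[[0, 0, 0.06], [0, 0, 0.06], [0, 0, 0.06]]' --jaw '[0, 0, 0]'

```text
time_s: 9.78
position: [0.5575, 0.1308, 0.0766]
tcp_rot: [3.141, 0.0, 1.453]
force: [0.1, 0.4, 0.7]
gripper_width: 0.0079
gripper_force: 25.0
```

```bash
python3 -c "
from h import *
feel(4)"
```

```text
t 9.98 F [ 0.23 -0.02 -0.03] P mm [557.48 130.78  76.63] yaw 1.4528
```

drive_tool --turn '[[0, 0, 0], [0, 0, 0], [0, 0, 0]]' --travel '[[0, 0, 0.06], [0, 0, 0.06], [0, 0, 0.06]]' --jaw '[0, 0, 0]'

```text
time_s: 10.23
position: [0.5575, 0.1308, 0.0761]
tcp_rot: [3.141, 0.0, 1.453]
force: [-0.1, -0.4, 1.4]
gripper_width: 0.0079
gripper_force: 25.0
```

```bash
python3 -c "
from h import *
feel(4)"
```

```text
t 10.43 F [-0.44 -0.04  1.71] P mm [557.47 130.78  76.04] yaw 1.4528
```

Plate contact is at TCP z ≈ 76.6 mm (screw origin 50.6 mm below the TCP). Now I probe lightly: lift 1.2 mm, step 1.5 mm along the rail, press about 0.7 mm (about 2.8 N), and read.

drive_tool --turn '[[0, 0, 0], [0, 0, 0], [0, 0, 0], [0, 0, 0], [0, 0, 0]]' --travel '[[0, 0, -0.12], [0.15, 0, -0.12], [0.15, 0, 0.02], [0.15, 0, 0.02], [0.15, 0, 0.02]]' --jaw '[0, 0, 0, 0, 0]'

```text
time_s: 10.85
position: [0.5576, 0.1323, 0.0758]
tcp_rot: [3.142, -0.0, 1.453]
force: [-0.7, -0.6, 1.1]
gripper_width: 0.0077
gripper_force: 25.0
```

drive_tool --turn '[[0, 0, 0], [0, 0, 0], [0, 0, 0], [0, 0, 0], [0, 0, 0]]' --travel '[[0, 0, -0.12], [0.15, 0, -0.12], [0.15, 0, 0], [0.15, 0, 0], [0.15, 0, 0]]' --jaw '[0, 0, 0, 0, 0]'

```text
time_s: 11.27
position: [0.5578, 0.1338, 0.0758]
tcp_rot: [3.142, -0.0, 1.453]
force: [-0.4, 0.1, 3.7]
gripper_width: 0.0078
gripper_force: 25.0
```

drive_tool --turn '[[0, 0, 0], [0, 0, 0], [0, 0, 0], [0, 0, 0], [0, 0, 0]]' --travel '[[0, 0, -0.12], [0.15, 0, -0.12], [0.15, 0, 0], [0.15, 0, 0], [0.15, 0, 0]]' --jaw '[0, 0, 0, 0, 0]'

```text
time_s: 11.68
position: [0.558, 0.1353, 0.0758]
tcp_rot: [3.142, -0.0, 1.453]
force: [0.0, -0.8, 2.7]
gripper_width: 0.0075
gripper_force: 25.0
```

drive_tool --turn '[[0, 0, 0], [0, 0, 0], [0, 0, 0], [0, 0, 0], [0, 0, 0]]' --travel '[[0, 0, -0.12], [0.15, 0, -0.12], [0.15, 0, 0], [0.15, 0, 0], [0.15, 0, 0]]' --jaw '[0, 0, 0, 0, 0]'

```text
time_s: 12.1
position: [0.5581, 0.1368, 0.0758]
tcp_rot: [3.142, -0.0, 1.453]
force: [0.5, -0.5, 2.8]
gripper_width: 0.0075
gripper_force: 25.0
```

drive_tool --turn '[[0, 0, 0], [0, 0, 0], [0, 0, 0], [0, 0, 0], [0, 0, 0]]' --travel '[[0, 0, -0.12], [0.15, 0, -0.12], [0.15, 0, 0], [0.15, 0, 0], [0.15, 0, 0]]' --jaw '[0, 0, 0, 0, 0]'

```text
time_s: 12.52
position: [0.5583, 0.1383, 0.0758]
tcp_rot: [3.142, -0.0, 1.453]
force: [-0.0, 0.4, 2.6]
gripper_width: 0.0078
gripper_force: 25.0
```

drive_tool --turn '[[0, 0, 0], [0, 0, 0], [0, 0, 0], [0, 0, 0], [0, 0, 0]]' --travel '[[0, 0, -0.12], [0.15, 0, -0.12], [0.15, 0, 0], [0.15, 0, 0], [0.15, 0, 0]]' --jaw '[0, 0, 0, 0, 0]'

```text
time_s: 12.93
position: [0.5585, 0.1398, 0.0758]
tcp_rot: [3.141, -0.0, 1.453]
force: [-1.1, -0.2, 3.1]
gripper_width: 0.0083
gripper_force: 25.0
```

drive_tool --turn '[[0, 0, 0], [0, 0, 0], [0, 0, 0], [0, 0, 0], [0, 0, 0]]' --travel '[[0, 0, -0.12], [0.15, 0, -0.12], [0.15, 0, 0], [0.15, 0, 0], [0.15, 0, 0]]' --jaw '[0, 0, 0, 0, 0]'

```text
time_s: 13.35
position: [0.5586, 0.1413, 0.0758]
tcp_rot: [3.142, -0.0, 1.453]
force: [-0.2, -0.8, 2.1]
gripper_width: 0.0077
gripper_force: 25.0
```

drive_tool --turn '[[0, 0, 0], [0, 0, 0], [0, 0, 0], [0, 0, 0], [0, 0, 0]]' --travel '[[0, 0, -0.12], [0.15, 0, -0.12], [0.15, 0, 0], [0.15, 0, 0], [0.15, 0, 0]]' --jaw '[0, 0, 0, 0, 0]'

```text
time_s: 13.77
position: [0.5589, 0.1428, 0.0758]
tcp_rot: [3.142, -0.0, 1.453]
force: [-0.5, -0.7, 1.7]
gripper_width: 0.0076
gripper_force: 25.0
```

drive_tool --turn '[[0, 0, 0], [0, 0, 0], [0, 0, 0], [0, 0, 0], [0, 0, 0]]' --travel '[[0, 0, -0.12], [0.15, 0, -0.12], [0.15, 0, 0], [0.15, 0, 0], [0.15, 0, 0]]' --jaw '[0, 0, 0, 0, 0]'

```text
time_s: 14.18
position: [0.559, 0.1443, 0.0758]
tcp_rot: [3.142, -0.0, 1.453]
force: [-0.2, -0.1, 2.0]
gripper_width: 0.008
gripper_force: 25.0
```

drive_tool --turn '[[0, 0, 0], [0, 0, 0], [0, 0, 0], [0, 0, 0], [0, 0, 0]]' --travel '[[0, 0, -0.12], [0.15, 0, -0.12], [0.15, 0, 0], [0.15, 0, 0], [0.15, 0, 0]]' --jaw '[0, 0, 0, 0, 0]'

```text
time_s: 14.6
position: [0.5592, 0.1458, 0.0758]
tcp_rot: [3.142, -0.0, 1.453]
force: [-0.3, -0.4, 1.0]
gripper_width: 0.0076
gripper_force: 25.0
```

drive_tool --turn '[[0, 0, 0], [0, 0, 0], [0, 0, 0], [0, 0, 0], [0, 0, 0]]' --travel '[[0, 0, -0.12], [0.15, 0, -0.12], [0.15, 0, 0], [0.15, 0, 0], [0.15, 0, 0]]' --jaw '[0, 0, 0, 0, 0]'

```text
time_s: 15.02
position: [0.5594, 0.1473, 0.0758]
tcp_rot: [3.142, -0.0, 1.453]
force: [-1.0, -0.7, 2.6]
gripper_width: 0.0078
gripper_force: 25.0
```

drive_tool --turn '[[0, 0, 0], [0, 0, 0], [0, 0, 0], [0, 0, 0], [0, 0, 0]]' --travel '[[0, 0, -0.12], [0.15, 0, -0.12], [0.15, 0, 0], [0.15, 0, 0], [0.15, 0, 0]]' --jaw '[0, 0, 0, 0, 0]'

```text
time_s: 15.43
position: [0.5595, 0.1487, 0.0758]
tcp_rot: [3.142, -0.0, 1.453]
force: [-0.2, -0.7, 2.1]
gripper_width: 0.0078
gripper_force: 25.0
```

drive_tool --turn '[[0, 0, 0], [0, 0, 0], [0, 0, 0], [0, 0, 0], [0, 0, 0]]' --travel '[[0, 0, -0.12], [0.15, 0, -0.12], [0.15, 0, 0], [0.15, 0, 0], [0.15, 0, 0]]' --jaw '[0, 0, 0, 0, 0]'

```text
time_s: 15.85
position: [0.5597, 0.1503, 0.0757]
tcp_rot: [3.142, -0.0, 1.453]
force: [-0.3, -0.4, 1.7]
gripper_width: 0.0079
gripper_force: 25.0
```

drive_tool --turn '[[0, 0, 0], [0, 0, 0], [0, 0, 0], [0, 0, 0], [0, 0, 0]]' --travel '[[0, 0, -0.12], [0.15, 0, -0.12], [0.15, 0, 0], [0.15, 0, 0], [0.15, 0, 0]]' --jaw '[0, 0, 0, 0, 0]'

```text
time_s: 16.27
position: [0.5597, 0.1517, 0.0755]
tcp_rot: [-3.141, -0.0, 1.453]
force: [-0.2, -0.7, -1.3]
gripper_width: 0.0078
gripper_force: 25.0
```

drive_tool --turn '[[0, 0, 0], [0, 0, 0], [0, 0, 0], [0, 0, 0], [0, 0, 0]]' --travel '[[0, 0, -0.12], [0.15, 0, -0.12], [0.15, 0, 0], [0.15, 0, 0], [0.15, 0, 0]]' --jaw '[0, 0, 0, 0, 0]'

```text
time_s: 16.68
position: [0.5601, 0.1532, 0.0759]
tcp_rot: [3.141, -0.0, 1.453]
force: [-0.2, -0.8, 1.9]
gripper_width: 0.0078
gripper_force: 25.0
```

The slot was felt at TCP y = 0.1517: force dropped to −1.3 N there, with solid plate 1.5 mm to either side. I lift, step back 1.5 mm and check.

drive_tool --turn '[[0, 0, 0], [0, 0, 0], [0, 0, 0], [0, 0, 0], [0, 0, 0]]' --travel '[[0, 0, -0.12], [-0.15, 0, -0.12], [-0.15, 0, -0.12], [-0.15, 0, 0], [-0.15, 0, 0.02]]' --jaw '[0, 0, 0, 0, 0]'

```text
time_s: 17.1
position: [0.5598, 0.1517, 0.0753]
tcp_rot: [-3.141, 0.0, 1.453]
force: [0.8, 1.4, -0.7]
gripper_width: 0.0077
gripper_force: 25.0
```

```bash
python3 -c "
from h import *
feel(5)"
```

```text
t 17.35 F [ 0.41  0.3  -0.59] P mm [559.83 151.66  75.42] yaw 1.4528
```

It is in the slot: only the screw's weight shows. I press down gently in stages.

drive_tool --turn '[[0, 0, 0], [0, 0, 0], [0, 0, 0], [0, 0, 0], [0, 0, 0]]' --travel '[[0, 0, 0.1], [0, 0, 0.2], [0, 0, 0.3], [0, 0, 0.4], [0, 0, 0.4]]' --jaw '[0, 0, 0, 0, 0]'

```text
time_s: 17.77
position: [0.56, 0.1517, 0.0715]
tcp_rot: [3.141, -0.0, 1.453]
force: [-0.1, 0.7, 1.3]
gripper_width: 0.0076
gripper_force: 25.0
```

```bash
python3 -c "
from h import *
feel(3)"
```

```text
t 17.92 F [-0.32  0.57  1.45] P mm [559.98 151.67  71.63] yaw 1.4528
```

drive_tool --turn '[[0, 0, 0], [0, 0, 0], [0, 0, 0], [0, 0, 0], [0, 0, 0]]' --travel '[[0, 0, 0.2], [0, 0, 0.4], [0, 0, 0.55], [0, 0, 0.7], [0, 0, 0.8]]' --jaw '[0, 0, 0, 0, 0]'

```text
time_s: 18.33
position: [0.56, 0.1516, 0.0634]
tcp_rot: [3.141, -0.0, 1.453]
force: [0.2, 0.2, 3.2]
gripper_width: 0.0076
gripper_force: 25.0
```

```bash
python3 -c "
from h import *
feel(3)"
```

```text
t 18.48 F [ 0.1  -0.04  3.54] P mm [559.97 151.66  63.48] yaw 1.4528
```

drive_tool --turn '[[0, 0, 0], [0, 0, 0], [0, 0, 0]]' --travel '[[0, 0, 0.03], [0, 0, 0.06], [0, 0, 0.06]]' --jaw '[0, 0, 0]'

```text
time_s: 18.73
position: [0.56, 0.1516, 0.063]
tcp_rot: [3.141, -0.0, 1.453]
force: [0.8, 0.5, 3.8]
gripper_width: 0.0079
gripper_force: 25.0
```

```bash
python3 -c "
from h import *
feel(3)"
```

```text
t 18.88 F [0.3  0.48 3.66] P mm [559.95 151.65  63.02] yaw 1.4528
```

The screw is at about 12.4 mm, on its 4.3 N spring and practically home. Now the quarter turn.

drive_tool --turn '[[0, 0, -0.1], [0, 0, -0.2], [0, 0, -0.3], [0, 0, -0.4], [0, 0, -0.5]]' --travel '[[0, 0, 0], [0, 0, 0], [0, 0, 0], [0, 0, 0], [0, 0, 0]]' --jaw '[0, 0, 0, 0, 0]'

```text
time_s: 19.3
position: [0.5599, 0.1516, 0.063]
tcp_rot: [-3.142, 0.0, 1.958]
force: [0.5, -1.0, 4.4]
gripper_width: 0.0074
gripper_force: 25.0
```

```bash
python3 -c "
from h import *
feel(3);print(r.observe()['ft_torque'],r.observe()['qpos'])"
```

```text
t 19.45 F [0.36 0.05 4.03] P mm [559.88 151.61  62.97] yaw 1.9502
[-0.02280376  0.00931887  0.0077299 ] [ 6.04694708e-02  6.40770867e-01  1.47370074e+00 -6.26275145e-05
  1.02712024e+00 -3.18900226e-01]
```

Forces are unchanged and the screw turns freely. I finish the turn.

drive_tool --turn '[[0, 0, -0.1], [0, 0, -0.2], [0, 0, -0.3], [0, 0, -0.4], [0, 0, -0.5]]' --travel '[[0, 0, 0], [0, 0, 0], [0, 0, 0], [0, 0, 0], [0, 0, 0]]' --jaw '[0, 0, 0, 0, 0]'

```text
time_s: 19.87
position: [0.5599, 0.1516, 0.063]
tcp_rot: [-3.142, 0.0, 2.454]
force: [0.4, 0.9, 3.4]
gripper_width: 0.0079
gripper_force: 25.0
```

drive_tool --turn '[[0, 0, -0.12], [0, 0, -0.24], [0, 0, -0.36], [0, 0, -0.48], [0, 0, -0.57]]' --travel '[[0, 0, 0], [0, 0, 0], [0, 0, 0], [0, 0, 0], [0, 0, 0]]' --jaw '[0, 0, 0, 0, 0]'

```text
time_s: 20.28
position: [0.5598, 0.1517, 0.0629]
tcp_rot: [3.142, -0.0, 3.025]
force: [-0.5, -0.1, 2.7]
gripper_width: 0.0081
gripper_force: 25.0
```

```bash
python3 -c "
from h import *
feel(4);print(r.observe()['ft_torque'])"
```

```text
t 20.48 F [-0.32 -0.22  4.21] P mm [559.85 151.69  62.96] yaw 3.0181
[0.07567208 0.01953577 0.01563455]
```

The turn is complete, with the wing across the rail. I ease it up 2.4 mm towards its catch, then open part-way and lift away.

drive_tool --turn '[[0, 0, 0], [0, 0, 0], [0, 0, 0], [0, 0, 0]]' --travel '[[0, 0, -0.08], [0, 0, -0.16], [0, 0, -0.24], [0, 0, -0.24]]' --jaw '[0, 0, 0, 0]'

```text
time_s: 20.82
position: [0.5598, 0.1517, 0.0655]
tcp_rot: [3.142, -0.0, 3.022]
force: [0.7, 0.9, 3.7]
gripper_width: 0.0078
gripper_force: 25.0
```

drive_tool --turn '[[0, 0, 0], [0, 0, 0], [0, 0, 0], [0, 0, 0], [0, 0, 0]]' --travel '[[0, 0, 0], [0, 0, 0], [0, 0, 0], [0, 0, 0], [0, 0, 0]]' --jaw '[0.1, 0.15, 0.2, 0.25, 0.3]'

```text
time_s: 21.23
position: [0.5598, 0.1516, 0.0652]
tcp_rot: [-3.141, -0.0, 3.023]
force: [-0.4, -0.5, 0.2]
gripper_width: 0.0258
gripper_force: 0.0
```

drive_tool --turn '[[0, 0, 0], [0, 0, 0], [0, 0, 0], [0, 0, 0], [0, 0, 0]]' --travel '[[0, 0, 0], [0, 0, 0], [0, 0, -1], [0, 0, -3], [0, 0, -6]]' --jaw '[0.3, 0.3, 0.3, 0.3, 0.3]'

```text
time_s: 21.65
position: [0.5589, 0.1515, 0.1248]
tcp_rot: [-3.141, -0.004, 3.023]
force: [-0.8, -0.2, 0.5]
gripper_width: 0.0263
gripper_force: 0.0
```

drive_tool --turn '[[0, 0, 0], [0, 0, 0], [0, 0, 0], [0, 0, 0], [0, 0, 0]]' --travel '[[0, 0, -2], [0, 0, -3], [0, 0, -3], [0, 0, -3], [0, 0, -3]]' --jaw '[0.3, 0.3, 0.3, 0.3, 0.3]'

```text
time_s: 22.07
position: [0.5593, 0.1516, 0.1541]
tcp_rot: [-3.141, -0.002, 3.023]
force: [1.3, -0.4, -0.4]
gripper_width: 0.0261
gripper_force: 0.0
```

```bash
python3 - <<'E'
from h import *
pR=tool();d=get_image("wrist");t=get_image("scene")
o=[.5598,.1517]
print(pR[0],px_wrist(d,pR,[[*o,.0325],[*o,.0635]]))
a=cv2.resize(d["image"][150:300,170:350],None,fx=2.2,fy=2.2,interpolation=2);b=cv2.resize(t["image"][175:240,195:325],None,fx=3,fy=3,interpolation=2)
h=a.shape[0];b=cv2.copyMakeBorder(b,0,h-b.shape[0],0,0,0) 
cv2.imwrite("pics/end.png",np.hstack([a,b]))
E
```

```text
[0.55929478 0.15159903 0.15408068] [[257.24238936 186.33850805]
 [257.42813118 198.80532512]]
```

View pics/end.png

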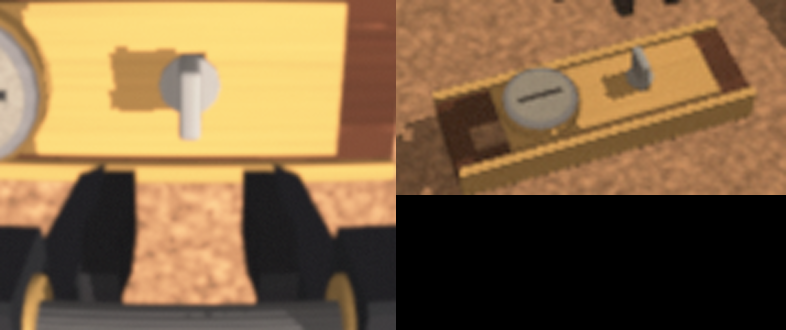

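The wrist view shows the screw upright and let go, wing across the rail. Its collar is at px (256,189) and its wing top at (256,198), against predicted 189 and 199 for the locked height, and the jaws are clear above. I hand it in.

```bash
python3 -c "
from cell import job_done
print(job_done())"
```

```text
the job is handed in; nothing more can be done
None
```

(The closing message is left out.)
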